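# Set the flip stop and seat a blank against it

## Task

Flip the parked stop flag of the bench fixture all the way down across the path, then push the aluminium block flat along the fence and up to the flag, on until the flag has slid to the end of its play and comes up hard, and keep it pressed firmly there for a moment. Push gently enough that the stop's lightly clamped carriage does not slip along its rail, leave the block seated against fence and flag, and leave the things around the fixture alone.

Things in the scene. Friction and masses are not known exactly. Their poses are not given: they have to be found in the camera images.
- jig: Fixture: aluminium bed plate 124 (x) x 410 (y) x 12 mm, fixed on the worktop. Origin: centre of its underside; y runs along the fence towards the stop, x from the open side (robot's) across to the fence, z up. Bed top z = 12 mm. Steel fence strip, 12 mm thick, along the whole bed: guiding face at x = +18 mm, top at z = 21 mm. Behind it a lower rail bears the stop's carriage.
- carriage: Stop's carriage on the rail: aluminium block 30 (x) x 86 (y) mm, z = 22 to 34 mm; black clamp knob on its far side. Origin: centre of its underside, at x = +46 mm of the fixture, its y differs. On it, set up to 14 mm either way in y (not measured), two cheeks to z = 52 mm, 48 mm apart inside, hold the flag's pin. Clamped finger-tight: slips along y under about 12 N.
- flag_pin (a point): Middle of the flag's 14 mm sleeve on its hinge pin, which runs along the fixture's y at x = +46, z = 40 mm. Sleeve and flag slide on the pin between the cheeks: 34 mm of end play, drag about 2 N. Where they stand in it is unknown: pushed towards +y, the flag gives by 2 to 34 mm, then comes up hard on the cheek. Pressing it there with 7 to 9 N is right.
- stop_flag (a joint): Hinge angle of the stop flag about its pin (rad). 0 = parked: swung up, leaning 0.28 rad beyond the vertical away from the robot. Grows as the flag swings over the fence towards the fixture's -x side and down; 1.85 = fully down on its end stop, its arm level. Starts between 0 and 0.45. Friction (0.06 N m) keeps it where it is left.
- stop_face (a point): Middle of the flag's working face (looks along -y, to the block). Flag: steel, 10 mm thick in y (5 mm each side of flag_pin); an arm to 55 mm from the pin, its back 1 mm off the pin line (parked: far side; down: top, z = 41 mm), with a tongue at its outer end that, down, crosses the path at x = -9 to +19, z = 15 to 37 mm. This point: 41 mm out along the arm, 12 mm down the tongue.
- block_centre (a point): Centre of the loose aluminium block, 28 (x) x 120 (y) x 30 mm (z), about 0.2 to 0.4 kg, three dark dots on top. It lies on the bed at the open side of the fence, roughly parallel to it, 40 mm or more short of the stop. Axes are the block's own, z up. Seated, this point is at x = +4 mm of the fixture and 60 mm short of stop_face in y.
- bottle: Bystander: brown reagent bottle with black cap, 53 mm wide, 115 mm tall, beyond the fixture. Origin: centre of its underside.
- meter: Bystander: grey hand multimeter lying flat, 165 x 82 x 45 mm, right of the fixture. Origin: centre of its underside.
- dish: Bystander: small white round parts dish, 68 mm wide, 16 mm high, beyond the fixture. Origin: centre of its underside.
- block: The same block; origin at the centre of its underside, 15 mm below block_centre.

How it is judged:
By the outcome, as a careful person would: the job done as asked, in the order asked, and still so for the second after the job is handed in, with the robot touching nothing.
It also fails if it takes over 72 s, if anything falls off the work surface, if the arm or the gripper's body presses on something with over 40 N, if the wrist force passes 120 N, or if a joint passes its speed limit or range.

## Robot

A 7-joint arm with a two-finger parallel gripper is mounted at the origin on a cart in front of the work surface, level with it; the furniture and walls round the work are solid. World frame = base frame: x ahead of the robot, y to its left, z up, the work surface at z = 0. Lengths are in m, angles in degrees, forces in N, time in s.
With the tool pointing down it reaches from about 0.35 to 0.9 m from the base axis. Payload 8.1 kg.
Tool frame: the origin (TCP) lies at the very end of the fingers, on their centre line; the grasp point (between the pads) lies 19 mm behind it; z points along the fingers, y is the line along which they close (so a half turn about z gives the same grasp; the last joint's range is limited). The gripper opens to 85 mm and grips with 20 to 120 N. Pads are 22 mm wide; open, the fingers measure 114 mm over their backs; the gripper's body (76 mm by 85 mm) begins 54 mm behind the grasp point. The pads swing forward as they close: fully open they stand 13 mm farther back than shut.
Start: joints at [62.647, 24.895, 1.432, 90.138, -0.665, 64.973, -4.303], TCP at [0.229, -0.582, 0.231] pointing down, gripper open.
Joint ranges: [-149.89, 149.89], [-25.12, 119.58], [-72.63, 75.52], [4.76, 147.25], [-75.54, 255.54], [6.69, 114.76], [-157.13, 157.13]. Speed limits (degrees/s): [127.2, 127.2, 172.46, 172.46, 180, 180, 180].

## Interface

Orientations are given as [roll, pitch, yaw] about the fixed x, y, z axes, in that order (R = Rz(yaw) Ry(pitch) Rx(roll)).
In Python, from station import ctrl, let_go, grasp, eyes, ticket gives the robot as it stands. Calls block until the motion is done:
- ctrl.reach(position, orientation): joint-space move of the TCP to a pose.
- ctrl.move_straight(position, attitude=None, vel=0.15): straight line of the TCP; attitude=None keeps the orientation; vel is the mean speed in m/s.
- ctrl.set_joints(angles): joint-space move.
- let_go() and grasp(f_grip=None): open the fingers fully, or close them until they stop; f_grip is the grip in N (None keeps the last).
- ctrl.hold(seconds).
- ctrl.inverse_kinematics(position, orientation): joint angles nearest the present ones, or None.
- eyes.grab_frame(name): name is "scene" or "top" or "wrist"; returns a dict with "img" (480x640x3 uint8, red, green, blue), "fx", "fy", "cx", "cy" (pixels), "world_to_cam" (4x4, takes a point from world to camera coordinates). Camera axes: x right, y up, looking along -z (the intrinsics and any distortion apply to the point x, -y, -z); pixel columns grow to the right and rows downward; lengths in m; the calibration is good to about 2 mm. The wrist camera is an equidistant fisheye: a pixel r from the principal point sees the ray r / f radians off the axis. A picture is of the moment at which its call begins. There is no depth.
A pose or a line that the arm cannot do raises ctrl.Unreachable and nothing moves.
- ticket.hand_in(): hands the job in; it is judged then, once.
Readings, each from a call of its own:
- ctrl.current_time_s(): time.
- ctrl.current_joints(): joint angles.
- ctrl.current_joint_vel(): joint speeds.
- ctrl.current_effort(): joint torques, N m.
- ctrl.current_eef_pos(): TCP position.
- ctrl.current_orientation(): TCP orientation.
- ctrl.current_contact_force(): force on the tool from outside, world axes, zero at the start.
- ctrl.current_ft_torque(): the same for the moment, N m.
- ctrl.current_width(): finger opening in m.
- ctrl.current_grasp_force(): force on a finger pad.
Only numpy, scipy, OpenCV 4.12 (cv2) and the standard library are available. Lean on these libraries where they do the work, as an engineer would, in place of code of your own. Each camera call takes 0.05 s, during which the arm holds its last target. There are 200 camera calls.

## Working session

There is one attempt and no reset: what is moved stays moved. The work goes in short steps, each a Python script; the robot and the scene stay as the last script left them, time stands still between calls to the robot, and variables do not carry over. Pictures are saved under pics/ and viewed, at most 10 in all, crops included, and the job is handed in when it is done.

```bash
ls; mkdir -p pics
python3 - <<'E'
from station import ctrl, eyes
import cv2, numpy as np, pickle
d={}
for n in("scene","top","wrist"):
    f=eyes.grab_frame(n); d[n]=f
    cv2.imwrite(f"pics/{n}0.png",f["img"][:,:,::-1])
    print(n,f["fx"],f["fy"],f["cx"],f["cy"],np.round(f["world_to_cam"],3).tolist(),[k for k in f])
pickle.dump(d,open("f0.pkl","wb"))
print(ctrl.current_time_s(),ctrl.current_orientation(),ctrl.current_contact_force(),ctrl.current_width())
E
```

```text
pics
scene 602.8472710193241 602.8472710193241 306.2409443523107 247.07065033018063 [[-0.82, -0.572, -0.001, 0.403], [0.409, -0.587, 0.699, -0.424], [-0.401, 0.573, 0.715, -1.019], [0.0, 0.0, 0.0, 1.0]] ['img', 'fx', 'fy', 'cx', 'cy', 'world_to_cam']
top 441.02103820774965 441.02103820774965 324.6488057720634 237.29641843046463 [[0.094, -0.996, 0.003, -0.234], [0.975, 0.093, 0.2, -0.602], [-0.199, -0.016, 0.98, -0.919], [0.0, 0.0, 0.0, 1.0]] ['img', 'fx', 'fy', 'cx', 'cy', 'world_to_cam']
wrist 371.64829954431775 371.64829954431775 318.213376958241 238.83348598694366 [[0.366, -0.931, -0.002, -0.624], [0.898, 0.353, -0.262, 0.033], [0.244, 0.094, 0.965, -0.378], [0.0, 0.0, 0.0, 1.0]] ['img', 'fx', 'fy', 'cx', 'cy', 'world_to_cam']
0.15 [-1.79930387e+02  7.22257193e-03  2.14703970e+01] [0.53524843 0.02783136 0.93619958] 0.08498071135691265
```

View pics/scene0.png

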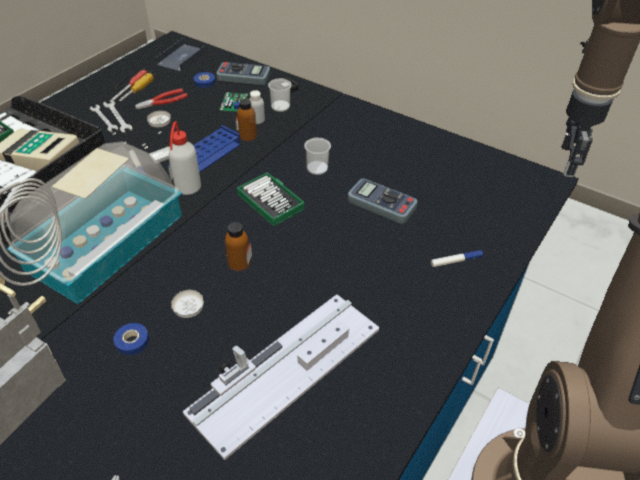

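View pics/top0.png

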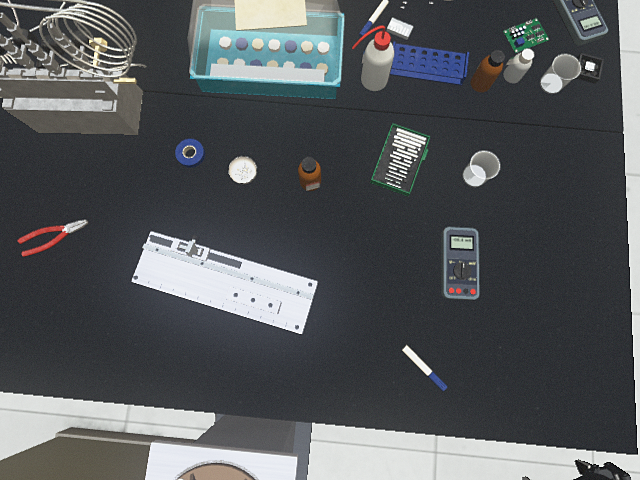

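The scene view shows the fixture in front of the robot. The bed runs from about (205,435) to (360,305), the raised flag is at (240,358) and the block is at (323,345). In the top view the bed corners are at about (150,232), (317,281), (303,333) and (132,281), the stop is at (190,247), and the block's dots are at (236..270, 295..305). Fixture +y points to image left, which is world +y.

```bash
cat > h.py <<'E'
import numpy as np, cv2
def ray(f,uv,fish=False):
    u=(np.array(uv,float)-[f["cx"],f["cy"]])/[f["fx"],f["fy"]]
    if fish:
        r=np.hypot(*u)+1e-12; d=np.array([u[0]/r*np.sin(r),-u[1]/r*np.sin(r),-np.cos(r)])
    else: d=np.array([u[0],-u[1],-1.])
    T=f["world_to_cam"]; R=T[:3,:3]; return -R.T@T[:3,3], R.T@d
def onz(f,uv,z,fish=False):
    o,d=ray(f,uv,fish); return o+d*(z-o[2])/d[2]
def proj(f,p,fish=False):
    T=f["world_to_cam"]; c=T[:3,:3]@np.asarray(p,float)+T[:3,3]; x,y,z=c[0],-c[1],-c[2]
    if fish:
        t=np.hypot(x,y); r=np.arctan2(t,z); x,y=x/t*r,y/t*r
    else: x,y=x/z,y/z
    return np.array([f["cx"]+f["fx"]*x,f["cy"]+f["fy"]*y])
E
python3 - <<'E'
import pickle,cv2,numpy as np
from h import *
d=pickle.load(open("f0.pkl","rb"))
for n,box in(("top",(120,220,330,345)),("scene",(170,285,395,465))):
    f=d[n]; g=f["img"].min(2).copy(); m=np.zeros_like(g); x0,y0,x1,y1=box
    m[y0:y1,x0:x1]=(g[y0:y1,x0:x1]>110)*255
    m=cv2.morphologyEx(m,cv2.MORPH_CLOSE,np.ones((9,9)))
    c=max(cv2.findContours(m,0,2)[0],key=cv2.contourArea)
    # bed-level: rectify onto z=.012 plane, min area rect
    P=np.array([onz(f,p[0],.012)[:2] for p in c],np.float32)
    r=cv2.minAreaRect(P*1000); print(n,r); print(np.round(cv2.boxPoints(r)))
    q=cv2.approxPolyDP(c,6,True)[:,0]; print(q.tolist(),[np.round(onz(f,p,.012)[:2]*1000).tolist() for p in q])
    s=4; crop=cv2.resize(f["img"][y0:y1,x0:x1],None,fx=3.4,fy=3.4,interpolation=2); print(crop.shape)
    cv2.imwrite(f"pics/{n}_c.png",crop[:600,:800,::-1])
E
```

```text
top ((513.339111328125, 44.97300720214844), (414.2754821777344, 134.853271484375), 78.67986297607422)
[[ 407. -145.]
 [ 539. -171.]
 [ 620.  235.]
 [ 488.  261.]]
[[149, 233], [131, 281], [302, 332], [317, 281], [194, 239]] [[603.0, 235.0], [488.0, 256.0], [412.0, -145.0], [528.0, -167.0], [599.0, 128.0]]
(425, 714, 3)
scene ((528.2275390625, 40.04435729980469), (417.3324890136719, 175.20570373535156), 78.80216979980469)
[[ 402. -148.]
 [ 574. -182.]
 [ 655.  228.]
 [ 483.  262.]]
[[378, 326], [336, 294], [255, 356], [234, 346], [235, 364], [183, 413], [225, 458]] [[409.0, -143.0], [528.0, -166.0], [573.0, 62.0], [623.0, 67.0], [594.0, 99.0], [605.0, 237.0], [484.0, 259.0]]
(612, 765, 3)
```

View pics/scene_c.png

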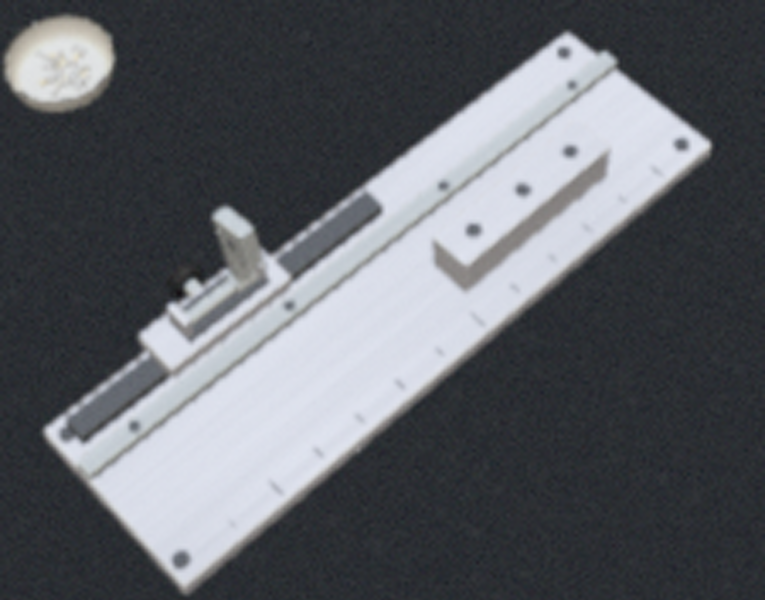

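View pics/top_c.png

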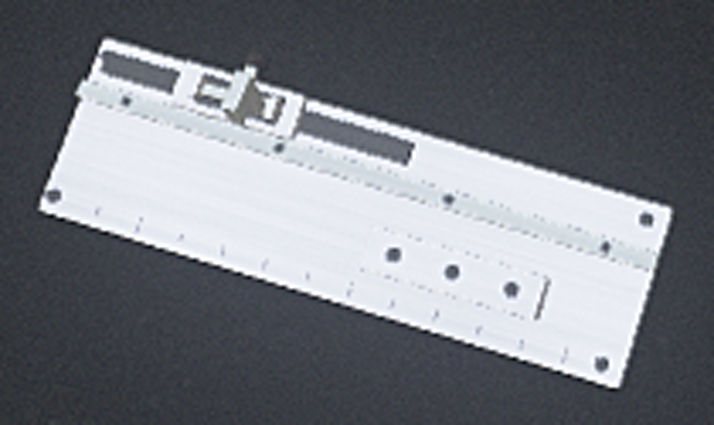

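The scene crop shows the flag upright between the cheeks at about crop (237,245), the block's dots at (473,230), (522,189) and (570,151), and the bed corners. The top crop agrees: dots at (393,255), (452,271) and (511,289), flag tip at (250,70). Next I'll get a closer wrist view with the tool already in the working yaw.

```bash
cat >> h.py <<'E'
C=np.array([.507,.0455]); YAW=-10.68
def fx2w(x,y,z,C=C,yaw=YAW):   # fixture mm -> world m
    c,s=np.cos(np.radians(yaw)),np.sin(np.radians(yaw))
    return np.array([C[0]+(c*x-s*y)/1e3,C[1]+(s*x+c*y)/1e3,z/1e3])
def w2fx(p,C=C,yaw=YAW):
    c,s=np.cos(np.radians(yaw)),np.sin(np.radians(yaw)); d=(np.asarray(p)[:2]-C)*1e3
    return np.array([c*d[0]+s*d[1],-s*d[0]+c*d[1],p[2]*1e3])
E
python3 - <<'E'
from station import ctrl, eyes, grasp
import cv2, numpy as np, pickle
from h import *
f=pickle.load(open("f0.pkl","rb"))["wrist"]; T=f["world_to_cam"]
from scipy.spatial.transform import Rotation as R
Rt=R.from_euler("xyz",ctrl.current_orientation(),degrees=True).as_matrix()
print("cam in tool",Rt.T@(-T[:3,:3].T@T[:3,3]-ctrl.current_eef_pos()), "axis",Rt.T@(-T[2,:3]))
for yaw in(90+YAW,YAW-90):
    for p in((-70,0,250),(60,60,90),(0,-180,20),(0,100,60)):
        q=ctrl.inverse_kinematics(fx2w(*p),[180,0,yaw]); print(yaw,p,None if q is None else np.round(q))
f=pickle.load(open("f0.pkl","rb"))
for n,off,pts in(("scene",(170,285),[(473,230,42),(522,189,42),(570,151,42),(565,52,12),(682,145,12),(182,559,12)]),("top",(120,220),[(393,255,42),(452,271,42),(511,289,42),(646,219,12),(601,364,12),(53,195,12)])):
    for u,v,z in pts: print(n,np.round(w2fx(onz(f[n],(off[0]+u/3.4,off[1]+v/3.4),z/1e3)),1))
def pix(n,o,u): return ray(f[n],(o[0]+u[0]/3.4,o[1]+u[1]/3.4))
E
```

```text
cam in tool [ 0.06635351  0.00014709 -0.1412334 ] axis [-2.61679238e-01 -7.33407328e-04  9.65154619e-01]
79.32 (-70, 0, 250) [ 22.  11. -42. 110.   8.  62. -34.]
79.32 (60, 60, 90) [  8.  34. -32. 103.  23.  50. -45.]
79.32 (0, -180, 20) [ 26.  31. -22. 119.  21.  33. -22.]
79.32 (0, 100, 60) [  6.  35. -38. 109.  29.  46. -58.]
-100.68 (-70, 0, 250) [ 37.  16. -61. 109.  15.  64. 139.]
-100.68 (60, 60, 90) [ 24.  45. -61. 101.  45.  62. 116.]
-100.68 (0, -180, 20) [ -33.   48.   65.  124.  -61.   51. -120.]
-100.68 (0, 100, 60) [ 20.  45. -61. 108.  47.  57. 106.]
scene [-22.7 -40.1  42. ]
scene [-22.4 -80.5  42. ]
scene [ -23.2 -120.2   42. ]
scene [  47.2 -191.3   12. ]
scene [ -53.4 -189.3   12. ]
scene [-47.6 197.2  12. ]
top [-21.9 -42.4  42. ]
top [-21.1 -82.3  42. ]
top [ -21.5 -122.4   42. ]
top [  48.5 -191.7   12. ]
top [ -51.3 -190.3   12. ]
top [-46.9 196.5  12. ]
```

Run:
```python
from station import ctrl, eyes, grasp
import cv2, numpy as np, pickle
from h import *
ctrl.reach(fx2w(-40,20,230),[180,0,90+YAW])
grasp(20)
f=eyes.grab_frame("wrist"); pickle.dump(f,open("w1.pkl","wb")); cv2.imwrite("pics/w1.png",f["img"][:,:,::-1])
print(ctrl.current_time_s(),ctrl.current_width(),w2fx(ctrl.current_eef_pos()),ctrl.current_orientation())
# predicted pixels
for p in((62,205,12),(-62,205,12),(18,0,21),(46,80,40),(-22,-81,42)): print(p,proj(f,fx2w(*p),True))
```

```text
3.4417 -0.00011140757106041692 [-39.97495084  20.00626638 230.00438096] [1.79998301e+02 1.68431536e-04 7.93193955e+01]
(62, 205, 12) [421.484665    27.00549896]
(-62, 205, 12) [295.09907222  22.07163565]
(18, 0, 21) [377.29798196 230.18680647]
(46, 80, 40) [413.31359333 149.35058507]
(-22, -81, 42) [336.30031233 315.01380899]
```

View pics/w1.png

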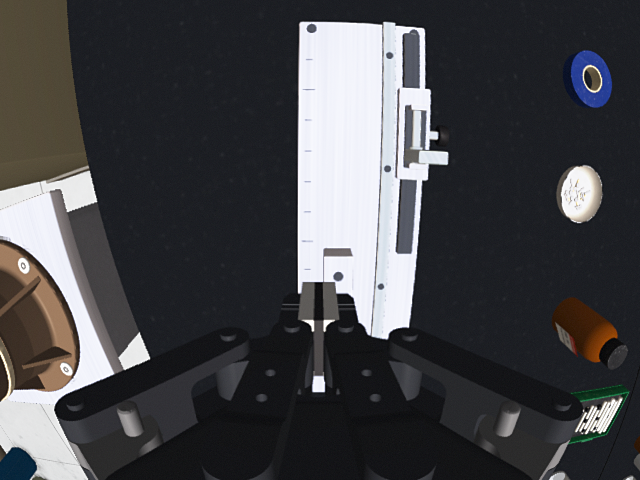

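The wrist view shows the bed's +y end at rows 22–28, with corners at (299,22) and (425,28). The flag tip is at about (432,157), the carriage spans (400..431, 89..180), and the block's front end is at about (338,252) with a dot at (338,276). My predicted corners are about 4 px off, so I'll refine the fixture yaw and centre using edges and holes.

Run:
```python
import pickle,cv2,numpy as np
from h import *
w=pickle.load(open("w1.pkl","rb")); d=pickle.load(open("f0.pkl","rb"))
g=w["img"].min(2).astype(float)
def edge(v): # subpixel first rise through 110
    i=np.argmax(v>110); return i-1+(110-v[i-1])/(v[i]-v[i-1])
L=np.array([onz(w,(280+edge(g[r,280:320])+0,r),.012,True)[:2] for r in range(40,225,5)])
E=np.array([onz(w,(c,10+edge(g[10:40,c])),.012,True)[:2] for c in range(304,376,4)])
def fit(P):
    vx,vy,x,y=cv2.fitLine((P*1000).astype(np.float32),2,0,.01,.01)[:,0]; return np.array([vx,vy]),np.array([x,y])
dl,pl=fit(L); de,pe=fit(E)
print("left edge yaw",np.degrees(np.arctan2(-dl[0],dl[1]))if dl[1]>0 else np.degrees(np.arctan2(dl[0],-dl[1])),pl,"end dir",np.degrees(np.arctan2(de[1],de[0])),pe)
for r in (60,120,200): print("row",r,w["img"][r,365:405].min(1).tolist())
# dark-dot centroids
def dots(f,box,fish,z,thr,name):
    x0,y0,x1,y1=box; gg=f["img"].min(2)[y0:y1,x0:x1]; m=((gg<thr)*255).astype(np.uint8)
    n,_,s,c=cv2.connectedComponentsWithStats(m)
    for i in range(1,n):
        if 3<=s[i,4]<200 and s[i,2]<16 and s[i,3]<16: print(name,s[i,4],np.round(c[i]+[x0,y0],1),np.round(w2fx(onz(f,c[i]+[x0,y0],z,fish)),1))
dots(w,(303,22,320,36),True,.012,130,"hole w"); dots(w,(327,260,350,284),True,.042,130,"dot w")
dots(d["top"],(220,285,285,315),False,.042,130,"dot t"); dots(d["scene"],(295,320,350,360),False,.042,110,"dot s")
dots(d["top"],(290,275,316,332),False,.012,130,"hole t");dots(d["top"],(132,270,145,281),False,.012,130,"hole t")
dots(d["scene"],(330,297,375,332),False,.012,110,"hole s");dots(d["scene"],(215,440,232,458),False,.012,110,"hole s")
# flag tip triangulation (scene,top,wrist)
rs=[ray(d["scene"],(170+233/3.4,285+213/3.4)),ray(d["top"],(120+250/3.4,220+68/3.4)),ray(w,(434,157),True)]
A=np.zeros((3,3));b=np.zeros(3)
for o,v in rs:
    v=v/np.linalg.norm(v);M=np.eye(3)-np.outer(v,v);A+=M;b+=M@o
X=np.linalg.solve(A,b);print("tip",np.round(w2fx(X),1),[np.round(1e3*np.linalg.norm(np.cross(X-o,v/np.linalg.norm(v))),1) for o,v in rs])
crop=cv2.resize(w["img"][80:280,295:455],None,fx=3,fy=3,interpolation=2);cv2.imwrite("pics/w1c.png",crop[:,:,::-1])
```

```text
left edge yaw -11.30711 [466.2966  151.52919] end dir -11.164772 [524.78906 251.25583]
row 60 [239, 241, 244, 244, 243, 242, 241, 242, 242, 243, 243, 241, 240, 239, 242, 244, 235, 140, 174, 220, 222, 221, 218, 217, 219, 222, 231, 229, 224, 221, 228, 241, 243, 243, 243, 245, 245, 170, 34, 59]
row 120 [240, 241, 242, 244, 245, 243, 243, 243, 244, 243, 243, 243, 244, 245, 244, 247, 172, 135, 198, 216, 218, 217, 214, 214, 216, 221, 225, 223, 223, 231, 244, 217, 108, 116, 213, 245, 240, 242, 249, 215]
row 200 [243, 242, 241, 240, 241, 243, 244, 243, 242, 242, 243, 243, 244, 214, 94, 207, 226, 221, 223, 220, 217, 216, 216, 219, 221, 223, 215, 211, 238, 241, 242, 245, 254, 208, 46, 43, 86, 88, 87, 84]
hole w 65 [311.1  28. ] [-46.6 198.4  12. ]
dot w 66 [337.8 275.9] [-21.2 -39.5  42. ]
dot w 16 [330.5 282.5] [-28.1 -46.2  42. ]
dot t 11 [235.4 294.5] [-20.9 -41.5  42. ]
dot t 12 [252.5 299.5] [-20.9 -81.2  42. ]
dot t 10 [270.  304.8] [ -21.3 -121.7   42. ]
dot t 3 [278. 311.] [ -29.2 -142.6   42. ]
dot s 20 [297.  321.3] [ 48.8 -76.   42. ]
dot s 22 [347.1 357.4] [-82.  -84.8  42. ]
hole t 10 [309.8 284. ] [  49.3 -191.    12. ]
hole t 5 [297.6 292.2] [  23.7 -169.6   12. ]
hole t 11 [296.5 326.6] [ -50.6 -189.6   12. ]
hole t 16 [132.7 272.6] [-38.4 206.9  12. ]
hole t 12 [135.5 277. ] [-46.2 197.   12. ]
hole s 3 [330.3 297.3] [  61.8 -188.3   12. ]
hole s 6 [222.8 449.2] [-46.4 197.8  12. ]
hole s 35 [217.2 454.6] [-47.4 211.2  12. ]
hole s 13 [229.5 456. ] [-64.6 197.4  12. ]
tip [57.6 72.  85.4] [np.float64(4.5), np.float64(6.9), np.float64(6.7)]
```

View pics/w1c.png

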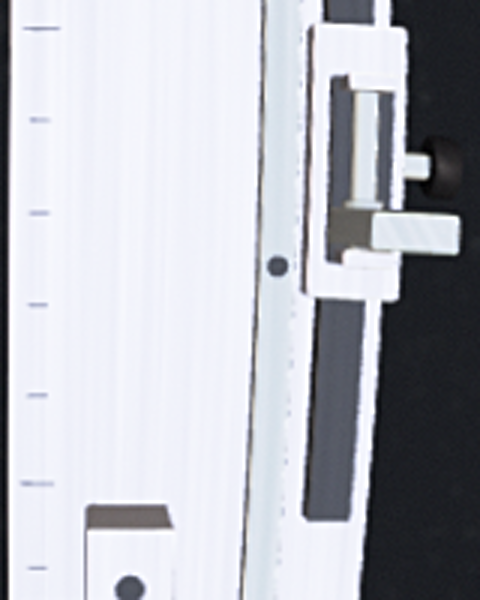

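```bash
sed -i 's/^C=.*/C=np.array([.5083,.0455]); YAW=-11.3/' h.py
python3 - <<'E'
import pickle,numpy as np
from h import *
w=pickle.load(open("w1.pkl","rb")); d=pickle.load(open("f0.pkl","rb"))
P=lambda u,v:(295+u/3,80+v/3)
for z in(95,85,60): print(z,[np.round(w2fx(onz(w,P(*p),z/1e3,True)),1).tolist() for p in((460,215),(460,254),(372,233))])
for q in(0,.1,.2,.3,.45):
    l=.28-q; a=np.array([np.sin(l),0,np.cos(l)]); n=np.array([np.cos(l),0,-np.sin(l)])
    pt=np.array([46,70,40])+55*a+1*n
    print(q,pt.round(1),"w crop",(proj(w,fx2w(*pt),True)-[295,80])*3,"scene crop",(proj(d["scene"],fx2w(*pt))-[170,285])*3.4,"top",(proj(d["top"],fx2w(*pt))-[120,220])*3.4)
print("carriage ends",[w2fx(onz(w,P(*p),.034,True)).round(1).tolist() for p in((314,24),(404,28),(303,293),(398,300))])
print("cheeks",[w2fx(onz(w,P(*p),.052,True)).round(1).tolist() for p in((370,75),(370,265))])
print("block",[w2fx(onz(w,P(*p),.042,True)).round(1).tolist() for p in((87,528),(174,528),(130,588))])
for n in("scene","top"):
  o=(170,285) if n=="scene" else (120,220)
  for p in ([(473,230),(570,151)] if n=="scene" else [(393,255),(511,289)]): print(n,w2fx(onz(d[n],(o[0]+p[0]/3.4,o[1]+p[1]/3.4),.042)).round(1))
E
```

```text
95 [[57.9, 80.9, 95.0], [58.5, 70.9, 95.0], [34.4, 75.0, 95.0]]
85 [[61.5, 80.8, 85.0], [62.1, 70.3, 85.0], [37.1, 74.6, 85.0]]
60 [[70.6, 80.4, 60.0], [71.2, 69.0, 60.0], [44.0, 73.7, 60.0]]
0 [62.2 70.  92.6] w crop [469.83648941 257.43566418] scene crop [220.45488393 199.66999379] top [251.95197     67.76436084]
0.1 [56.8 70.  93.9] w crop [452.6192971  256.69473653] scene crop [226.38933914 204.0309328 ] top [248.41601979  75.3059353 ]
0.2 [51.4 70.  94.7] w crop [433.98995383 255.80126895] scene crop [232.56847732 209.11181753] top [245.05316563  83.20544194]
0.3 [45.9 70.  95. ] w crop [414.20291032 254.77386512] scene crop [238.92672037 214.86334233] top [241.90364218  91.37284437]
0.45 [37.7 70.  94.4] w crop [383.00060077 253.02777373] scene crop [248.64870618 224.61845476] top [237.66111641 103.91871471]
carriage ends [[31.3, 136.4, 34.0], [59.8, 137.4, 34.0], [30.0, 53.2, 34.0], [60.7, 52.2, 34.0]]
cheeks [[44.2, 119.8, 52.0], [46.0, 63.9, 52.0]]
block [[-35.5, -20.2, 42.0], [-8.4, -20.0, 42.0], [-21.6, -40.0, 42.0]]
scene [-23.5 -40.6  42. ]
scene [ -23.1 -120.7   42. ]
top [-22.7 -42.8  42. ]
top [ -21.5 -122.9   42. ]
```

The measurements agree across views: flag angle ≈ 0.05, flag at y ≈ 75.7 (10 mm thick, as specified), and carriage 30 × 84 mm centred at y ≈ 95. The block is centred at (-22,-81) and the flag is near the −y cheek. Now I'll flip the flag.

```bash
cat >> h.py <<'E'
from station import ctrl
ATT=[180,0,90+YAW]
def go(x,y,z,vel=.15): ctrl.move_straight(fx2w(x,y,z),ATT,vel)
def F():  # contact force in fixture axes
    f=np.array(ctrl.current_contact_force()); c,s=np.cos(np.radians(YAW)),np.sin(np.radians(YAW))
    return np.array([c*f[0]+s*f[1],-s*f[0]+c*f[1],f[2]])
E
python3 - <<'E'
from h import *
from station import eyes
import pickle
y=75.7
ctrl.reach(fx2w(88,y,170),ATT); print(ctrl.current_time_s(),F().round(2))
go(88,y,72); f0=F(); print(f0.round(2))
go(70,y,73,.08); print(F().round(2))
for l in np.radians([0,-18,-36,-54,-72,-90]):
    r=36+13*(-l/(np.pi/2))
    K=np.array([46+r*np.sin(l)+np.cos(l),40+r*np.cos(l)-np.sin(l)])
    go(K[0]+14.5,y,K[1],.08); print(np.degrees(l).round(),(F()-f0).round(2),w2fx(ctrl.current_eef_pos()).round(1))
    if np.abs(F()-f0).max()>15: break
print(ctrl.current_time_s())
f=eyes.grab_frame("scene"); cv2.imwrite("pics/s2.png",cv2.resize(f["img"][285:465,170:395],None,fx=3,fy=3)[:,:,::-1])
E
```

```text
4.1 [0.21 0.26 0.73]
[-0.35 -0.11 -0.81]
[ 0.57 -0.2   0.02]
0.0 [0.23 0.18 1.5 ] [61.2 75.8 76.3]
-18.0 [0.44 0.66 1.18] [49.1 75.8 77.1]
-36.0 [ 0.32 -0.71  0.7 ] [36.7 75.7 73.8]
-54.0 [ 0.24 -0.3   1.11] [25.3 75.6 66.4]
-72.0 [-0.03  1.05  1.62] [16.2 75.6 54.9]
-90.0 [1.27 1.54 1.1 ] [11.9 75.9 41. ]
7.1417
```

```bash
cat >> h.py <<'E'
def Fa(n=6,dt=.02):
    a=[]
    for _ in range(n): ctrl.hold(dt); a.append(F())
    return np.mean(a,0)
E
python3 - <<'E'
from h import *
from station import eyes
for z in np.arange(40.5,36.9,-.5):
    go(10.5,75.7,z,.05); f=Fa(); print(z,f.round(2),w2fx(ctrl.current_eef_pos()).round(2))
    if f[2]>5: break
print(ctrl.current_time_s())
f=eyes.grab_frame("scene"); cv2.imwrite("pics/s2.png",cv2.resize(f["img"][285:465,170:395],None,fx=3,fy=3)[:,:,::-1])
E
```

```text
40.5 [ 3.19 -0.4   3.63] [11.02 75.85 40.78]
40.0 [ 2.46 -0.34  7.4 ] [11.04 75.85 40.46]
7.8917
```

View pics/s2.png

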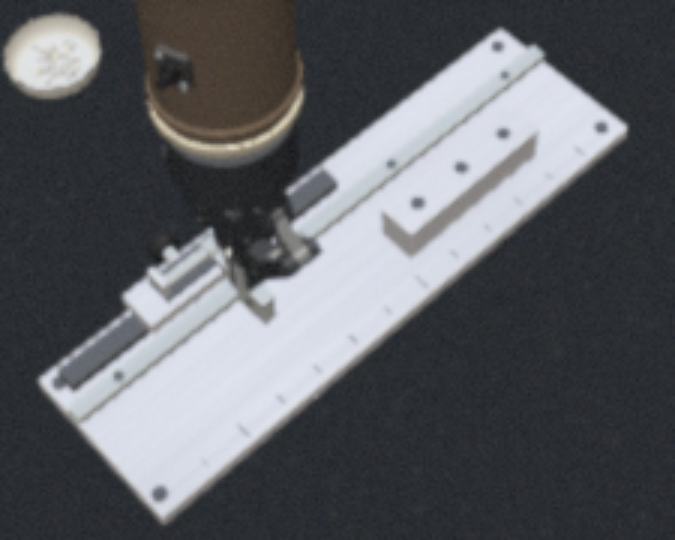

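The flag is down: the tongue crosses the path at crop (262,300), its top is at z ≈ 41, and it is pressed with about 7 N. Next I'll bring the block sideways against the fence and then behind it for the end push.

Run:
```python
from h import *
from station import eyes
import pickle
go(8,75.7,110); go(-64,-81,110,.25); go(-64,-81,18)
f0=Fa(); print("bias",f0.round(2))
go(-30,-81,18,.05); print("near",(Fa()-f0).round(2))
for x in np.arange(-29,-18,.5):
    go(x,-81,18,.05); f=Fa(4)-f0
    if f[0]<-4: break
print("seated",x,f.round(2),w2fx(ctrl.current_eef_pos()).round(2))
go(-60,-81,18); go(-60,-81,75); go(1,-172,75,.25); go(1,-172,24)
g=eyes.grab_frame("top"); pickle.dump(g,open("t3.pkl","wb"))
x0,y0,x1,y1=220,275,290,315; m=((g["img"].min(2)[y0:y1,x0:x1]<130)*255).astype(np.uint8)
n,_,s,c=cv2.connectedComponentsWithStats(m)
for i in range(1,n): print(s[i,4],w2fx(onz(g,c[i]+[x0,y0],.042)).round(1))
print(ctrl.current_time_s())
```

```text
bias [0.12 0.19 0.11]
near [-4.49 -0.48  2.89]
seated -29.0 [-5.52 -1.15  4.04] [-29.48 -81.24  17.89]
2017 [  -2.3 -102.4   42. ]
51 [-65.3 -34.5  42. ]
13.5417
```

Run:
```python
from h import *
from station import eyes
import pickle
a=eyes.grab_frame("scene"); b=eyes.grab_frame("wrist"); pickle.dump((a,b),open("sw3.pkl","wb"))
A=cv2.resize(a["img"][290:430,220:390],None,fx=2.35,fy=2.35); B=b["img"][0:329,200:600]
cv2.imwrite("pics/m3.png",np.hstack([A[:329,:399],B])[:,:,::-1])
for x in(-10,18): 
  for y in(-21,-141): print(x,y,(proj(a,fx2w(x,y,42))-[220,290])*2.35,proj(b,fx2w(x,y,42),True)-[200,0])
```

```text
-10 -21 [181.02869047 151.04452952] [ 85.59746472 -80.47234618]
-10 -141 [281.86971787  70.66552403] [ 84.69098937 244.50585732]
18 -21 [158.13088031 130.78167366] [164.01574051 -79.72044025]
18 -141 [258.8931806   52.26175261] [164.90648429 244.50353099]
```

View pics/m3.png

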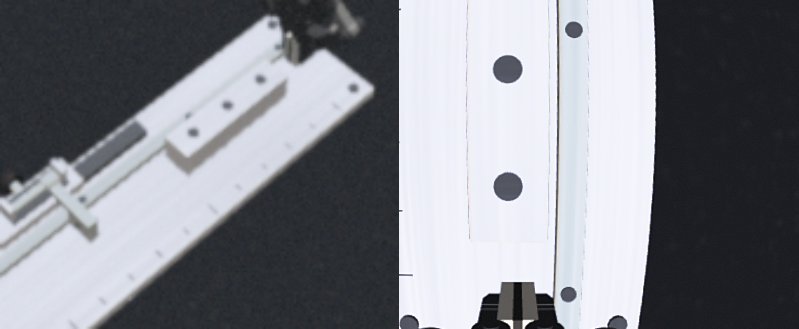

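The block is parallel to the fence but 6 mm short of it (right edge at px 548, fence at 557). The stop was sliding friction: the finger's back is slanted and presses down as well as sideways. I'll repeat the side push with a higher limit and look for the steep force rise at the fence.

Run:
```python
from h import *
from station import eyes
import pickle
go(1,-172,75,.25); go(-50,-81,75,.25); go(-50,-81,18)
f0=Fa(); go(-31,-81,18,.1)
L=[]
for x in np.arange(-30,-16,.7):
    go(x,-81,18,.05); f=Fa(3)-f0; L.append((round(x,1),*f.round(1)))
    if f[0]<-10: break
print(L,w2fx(ctrl.current_eef_pos()).round(2))
go(-60,-81,18); go(-60,-81,75); go(1,-172,75,.25); go(1,-172,24)
b=eyes.grab_frame("wrist"); pickle.dump(b,open("w4.pkl","wb"))
m=((b["img"].min(2)[0:270,270:335]<130)*255).astype(np.uint8)
n,_,s,c=cv2.connectedComponentsWithStats(m)
for i in range(1,n):
    if s[i,4]>100: print(s[i,4],c[i]+[270,0],w2fx(onz(b,c[i]+[270,0],.042,True)).round(1))
for r in(60,200): print(b["img"][r,330:375].min(1).tolist())
print(ctrl.current_time_s(),Fa().round(2))
```

```text
[(np.float64(-30.0), np.float64(-0.6), np.float64(-0.3), np.float64(-0.0)), (np.float64(-29.3), np.float64(-0.6), np.float64(-0.3), np.float64(-0.1)), (np.float64(-28.6), np.float64(-0.4), np.float64(0.3), np.float64(-0.0)), (np.float64(-27.9), np.float64(-0.9), np.float64(0.6), np.float64(-0.1)), (np.float64(-27.2), np.float64(-5.2), np.float64(0.0), np.float64(3.3)), (np.float64(-26.5), np.float64(-6.7), np.float64(0.7), np.float64(5.2)), (np.float64(-25.8), np.float64(-7.4), np.float64(0.4), np.float64(5.5)), (np.float64(-25.1), np.float64(-6.4), np.float64(0.1), np.float64(5.3)), (np.float64(-24.4), np.float64(-6.7), np.float64(0.4), np.float64(5.4)), (np.float64(-23.7), np.float64(-7.1), np.float64(0.6), np.float64(4.7)), (np.float64(-23.0), np.float64(-7.9), np.float64(0.0), np.float64(6.5)), (np.float64(-22.3), np.float64(-10.4), np.float64(0.2), np.float64(8.7))] [-24.22 -81.21  17.83]
523 [324.53537285  69.45506692] [  2.8 -81.1  42. ]
519 [324.63776493 187.5761079 ] [   2.9 -120.7   42. ]
[81, 83, 82, 82, 82, 81, 75, 101, 169, 234, 245, 241, 240, 240, 240, 240, 240, 240, 240, 240, 239, 239, 239, 239, 240, 241, 242, 241, 242, 241, 241, 241, 242, 241, 241, 242, 242, 242, 232, 199, 219, 222, 222, 220, 220]
[82, 83, 87, 101, 173, 234, 242, 243, 241, 239, 239, 238, 237, 238, 239, 239, 239, 239, 239, 238, 238, 237, 238, 239, 239, 239, 240, 239, 240, 240, 240, 240, 239, 239, 239, 240, 243, 221, 208, 220, 219, 216, 215, 215, 216]
21.2 [ 0.25  0.2  -0.25]
```

The block is now at the fence: force rose steeply at the end, and the dots line up at x ≈ 2.85 with zero yaw. Now I'll push it from the end.

```bash
cat >> h.py <<'E'
from station import eyes
def dots():
    b=eyes.grab_frame("wrist"); m=((b["img"].min(2)[0:270,270:380]<130)*255).astype(np.uint8)
    n,_,s,c=cv2.connectedComponentsWithStats(m)
    return [w2fx(onz(b,c[i]+[270,0],.042,True))[:2].round(1).tolist() for i in range(1,n) if 300<s[i,4]<700]
E
python3 - <<'E'
from h import *
f0=Fa(10)
go(1,-156,24,.1); print("pre",(Fa(4)-f0).round(2))
for y in range(-146,-70,15):
    go(1.,y,24,.05); f=Fa(4)-f0; print(y,f.round(2),w2fx(ctrl.current_eef_pos()).round(2)); 
    if f[1]<-6: break
print(dots(),ctrl.current_time_s(),f0)
np.save("f0.npy",f0)
E
```

```text
pre [-0.09  0.03 -0.19]
-146 [ 0.14 -0.45 -0.6 ] [   1.05 -145.8    24.01]
-131 [-0.31  0.15 -0.21] [   1.02 -130.84   23.99]
-116 [-0.03 -0.04 -0.4 ] [   1.07 -115.8    24.02]
-101 [-0.19 -0.02 -0.85] [   1.03 -100.82   24.01]
-86 [-0.27 -0.13 -0.3 ] [  1.05 -85.78  24.01]
-71 [-0.2   0.9  -0.45] [  1.04 -70.78  24.  ]
[[3.9, 40.5], [3.8, 1.3], [3.6, -38.3]] 24.8917 [ 0.14848564 -0.17016617  0.39338035]
```

Run:
```python
from h import *
f0=np.load("f0.npy"); go(1,-63,24,.05); L=[]
y=-63.; 
while y<-20:
    step=.8 if y<-40 else .3
    y+=step; go(1,y,24,.05); f=Fa(2)-f0; L.append((round(y,1),*f.round(1)))
    if f[1]<-4.2:
        f=Fa(5)-f0
        if f[1]<-4.2: break
    if ctrl.current_time_s()>52: break
print([tuple(float(v) for v in l) for l in L[::4]+L[-6:]])
print(f.round(2),y,w2fx(ctrl.current_eef_pos()).round(2),ctrl.current_time_s(),dots())
```

```text
[(-62.2, -0.7, -0.1, -0.5), (-59.0, -0.2, -5.6, 2.6), (-62.2, -0.7, -0.1, -0.5), (-61.4, 0.1, -2.9, 0.7), (-60.6, 0.1, -3.2, 0.4), (-59.8, -0.1, -3.3, 0.8), (-59.0, -0.2, -5.6, 2.6)]
[-0.02 -5.14  1.67] -59.000000000000014 [  0.94 -59.62  23.97] 26.7 [[3.8, 50.8], [3.7, 11.2], [3.6, -28.3]]
```

Run:
```python
from h import *
f0=np.load("f0.npy"); y=-59.; L=[]
for i in range(14):
    y+=.4; go(1,y,24,.05); f=Fa(4)-f0; p=w2fx(ctrl.current_eef_pos()); L.append([round(float(v),2) for v in(y,p[1],*f)])
    if f[1]<-7.3: break
print(L,ctrl.current_time_s(),dots())
```

```text
[[-58.6, -59.49, -0.73, -5.98, 2.12], [-58.2, -59.17, -0.27, -6.69, 2.36], [-57.8, -58.77, -0.55, -6.05, 2.85], [-57.4, -58.42, -0.39, -6.46, 2.75], [-57.0, -57.99, -0.3, -6.82, 2.63], [-56.6, -57.61, -0.48, -6.93, 2.58], [-56.2, -57.22, 0.11, -6.78, 2.46], [-55.8, -56.81, -0.16, -6.19, 2.57], [-55.4, -56.41, 0.24, -6.26, 2.61], [-55.0, -56.02, -0.67, -6.62, 2.62], [-54.6, -55.6, 0.22, -6.35, 2.46], [-54.2, -55.2, -0.15, -6.29, 2.75], [-53.8, -54.84, -0.34, -6.6, 2.68], [-53.4, -54.41, -0.71, -6.93, 2.42]] 31.1833 [[3.8, 56.0], [3.7, 16.4], [3.6, -23.2]]
```

Since −59 the push has slid at a steady 6.5 N, which is more than the flag's nominal drag. I'll check numerically that the carriage has not moved.

Run:
```python
from h import *
import pickle
d=pickle.load(open("f0.pkl","rb"))
fs={n:eyes.grab_frame(n) for n in("scene","top")}; pickle.dump(fs,open("f5.pkl","wb"))
def shift(n,box):
    x0,y0,x1,y1=box; T=cv2.resize(d[n]["img"][y0:y1,x0:x1],None,fx=8,fy=8,interpolation=2)
    S=cv2.resize(fs[n]["img"][y0-6:y1+6,x0-6:x1+6],None,fx=8,fy=8,interpolation=2)
    r=cv2.matchTemplate(S,T,cv2.TM_CCOEFF_NORMED); _,v,_,p=cv2.minMaxLoc(r); return v,(p[0]/8-6,p[1]/8-6)
print("knob scene",shift("scene",(216,360,232,374)))
print("carriage +y end",shift("scene",(205,378,228,398)))
print("fixed ref",shift("scene",(195,404,216,420)),shift("scene",(215,440,232,458)))
print("top carriage +y end",shift("top",(168,232,182,250)),"ref",shift("top",(128,270,146,286)))
p=proj(d["scene"],fx2w(46,95,34)); print("px per mm y",(proj(d["scene"],fx2w(46,105,34))-p)/10, (proj(d["top"],fx2w(46,105,34))-proj(d["top"],fx2w(46,95,34)))/10)
b=eyes.grab_frame("wrist")
A=cv2.resize(fs["scene"]["img"][300:430,185:355],None,fx=2.35,fy=2.35); cv2.imwrite("pics/m5.png",np.hstack([A[:300,:399],b["img"][0:300,200:600]])[:,:,::-1])
print(ctrl.current_time_s())
```

```text
knob scene (0.9969080686569214, (0.0, 0.0))
carriage +y end (0.9991588592529297, (0.0, 0.0))
fixed ref (0.9990017414093018, (0.0, 0.0)) (0.9994150400161743, (0.0, 0.0))
top carriage +y end (0.6976420283317566, (-0.25, -0.25)) ref (0.9982772469520569, (0.0, 0.0))
px per mm y [-0.41132342  0.31461189] [-0.41412809 -0.12494888]
31.3833
```

View pics/m5.png

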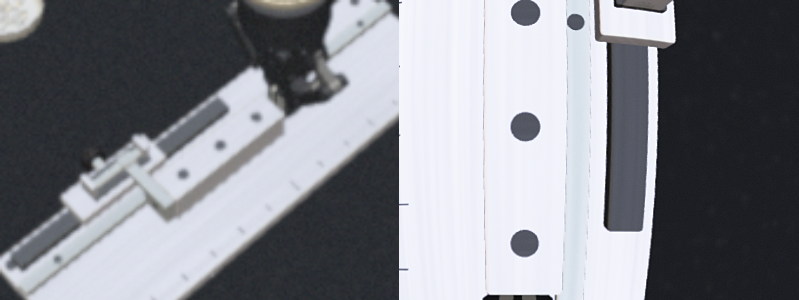

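The carriage is unmoved (zero pixel shift). The block lies flush on the fence, touching the flag at left-panel (165,205), and the flag slides with it. So about 3.2 N of the 6.5 N is the block's own friction (the step seen before flag contact) and the rest is flag drag. For 8 N at the flag I need about 11.5–12 N at the tool.

Run:
```python
from h import *
f0=np.load("f0.npy"); y=-53.4; L=[]
while y<-18 and ctrl.current_time_s()<52:
    y+=.9 if y<-34 else .4
    go(1,y,24,.05); f=Fa(3)-f0; p=w2fx(ctrl.current_eef_pos()); L.append([round(float(v),2) for v in(y,p[1],*f)])
    if f[1]<-8.3: break
print(*L[::5],"...",*L[-4:],ctrl.current_time_s(),dots())
```

```text
[-52.5, -53.42, -0.18, -6.26, 2.51] [-48.0, -48.95, -0.54, -6.32, 2.14] [-43.5, -44.46, -0.62, -6.46, 2.57] [-39.0, -39.98, 0.1, -5.9, 2.51] [-34.5, -35.56, -0.09, -6.49, 3.22] [-32.0, -33.21, -0.03, -6.81, 2.97] [-30.0, -31.21, -0.64, -6.76, 2.96] [-28.0, -29.25, -1.3, -7.48, 3.35] [-26.0, -27.26, -0.5, -7.37, 3.95] ... [-26.0, -27.26, -0.5, -7.37, 3.95] [-25.6, -26.87, -1.0, -7.04, 3.72] [-25.2, -26.54, -0.5, -7.4, 4.06] [-24.8, -26.52, -0.46, -8.33, 4.81] 44.5833 [[3.9, 83.9], [3.7, 44.3], [3.6, 4.8]]
```

The hard stop is at block front ≈ 104, as predicted. I'll relieve the finger's downward drag first, which reduces the unknown block friction, then build the press up in fine steps and hold.

Run:
```python
from h import *
f0=np.load("f0.npy"); y=-24.8; z=24.; L=[]
for i in range(40):
    f=Fa(4)-f0; L.append([round(float(v),2) for v in(y,z,*f)])
    if f[2]>1.2 and z<26: z+=.15
    elif f[1]>-10.3: y+=.12
    else: break
    if f[1]<-10.3 : y-=0
    go(1,y,z,.05)
    if ctrl.current_time_s()>56: break
print(*L[::3],"...",*L[-3:])
for i in range(5): print((Fa(10,.03)-f0).round(2),w2fx(ctrl.current_eef_pos()).round(2))
print(ctrl.current_time_s(),dots())
```

```text
[-24.8, 24.0, -0.31, -8.59, 4.62] [-24.68, 24.3, -0.76, -7.54, 1.33] [-24.44, 24.45, -0.72, -7.7, -0.0] [-24.08, 24.45, -0.73, -8.84, 1.11] [-23.84, 24.6, -0.74, -9.06, -0.24] [-23.48, 24.6, -0.93, -10.21, 0.46] ... [-23.6, 24.6, -1.21, -10.01, 0.15] [-23.48, 24.6, -0.93, -10.21, 0.46] [-23.36, 24.6, -0.93, -10.93, 0.78]
[ -1.01 -10.6    0.58] [  0.1  -26.09  24.02]
[ -0.73 -10.61   0.81] [  0.12 -26.1   24.04]
[ -0.82 -10.41   0.81] [  0.13 -26.09  24.04]
[ -0.84 -10.54   0.72] [  0.09 -26.1   24.03]
[ -0.73 -10.33   0.89] [  0.13 -26.1   24.04]
51.4333 [[3.8, 84.3], [3.4, 44.7], [2.9, 5.2]]
```

The press held steady, but the block's rear has drifted about 1 mm off the fence (dots 3.8/3.4/2.9). I'll bring it back in +x under the press, hold, then retreat and check.

Run:
```python
from h import *
f0=np.load("f0.npy"); y=-23.36; z=24.6
for x in np.arange(1.4,4.3,.4):
    go(x,y,z,.05); f=Fa(3)-f0; print(round(x,1),f.round(2),w2fx(ctrl.current_eef_pos()).round(2))
    if f[1]<-11.3: y-=.15
    if f[0]<-4.5: break
print((Fa(8,.05)-f0).round(2),dots())
go(x,-34,z,.05); print(dots(),ctrl.current_time_s())
```

```text
1.4 [ -1.95 -10.46   1.83] [  0.12 -26.12  24.01]
1.8 [ -3.11 -10.91   3.4 ] [  0.2  -26.1   23.99]
2.2 [ -4.67 -11.     4.63] [  0.31 -26.09  23.99]
[ -4.27 -10.3    4.98] [[3.8, 84.3], [3.5, 44.7], [3.0, 5.1]]
[[3.6, 44.2], [3.4, 4.6]] 53.25
```

Run:
```python
from h import *
go(2,-40,75,.25); go(-50,15,75,.25); go(-50,15,18,.25)
f0=Fa(); go(-29.5,15,18,.1); L=[]
for x in np.arange(-28.5,-21.5,.7):
    go(x,15,18,.06); f=Fa(3)-f0; L.append((round(float(x),1),*[float(v) for v in f.round(1)]))
    if f[0]<-7.5 or ctrl.current_time_s()>63: break
print(L)
go(-50,15,18,.2); go(-60,-30,140,.3); print(ctrl.current_time_s())
a=eyes.grab_frame("scene"); b=eyes.grab_frame("wrist"); t=eyes.grab_frame("top")
import pickle; pickle.dump((a,b,t),open("f9.pkl","wb"))
A=cv2.resize(a["img"][300:430,185:355],None,fx=2.35,fy=2.35); cv2.imwrite("pics/m9.png",np.hstack([A[:300,:399],b["img"][0:300,200:600]])[:,:,::-1])
m=((b["img"].min(2)[0:300,270:420]<130)*255).astype(np.uint8); n,_,s,c=cv2.connectedComponentsWithStats(m)
for i in range(1,n):
    if 40<s[i,4]<400: print(s[i,4],w2fx(onz(b,c[i]+[270,0],.042,True)).round(1))
d=pickle.load(open("f0.pkl","rb"))["scene"]["img"]
T=cv2.resize(d[378:398,205:228],None,fx=8,fy=8,interpolation=2);S=cv2.resize(a["img"][372:404,199:234],None,fx=8,fy=8,interpolation=2)
_,v,_,p=cv2.minMaxLoc(cv2.matchTemplate(S,T,cv2.TM_CCOEFF_NORMED)); print("carriage shift px",v,p[0]/8-6,p[1]/8-6)
```

```text
[(-28.5, 0.0, -0.4, 0.7), (-27.8, -0.3, -0.1, 0.2), (-27.1, -0.1, 0.2, 0.0), (-26.4, -0.6, 0.5, 0.0), (-25.7, -0.3, -0.4, -0.2), (-25.0, -0.2, -0.3, -0.3), (-24.3, -1.6, -0.1, 0.4), (-23.6, -5.3, -0.8, 3.6), (-22.9, -7.7, -0.9, 5.4)]
58.45
133 [ 3.1 84.  42. ]
139 [ 3.1 44.3 42. ]
145 [ 3.5  4.4 42. ]
116 [ 10.1 -50.9  42. ]
carriage shift px 0.9976924657821655 0.0 0.0
```

View pics/m9.png

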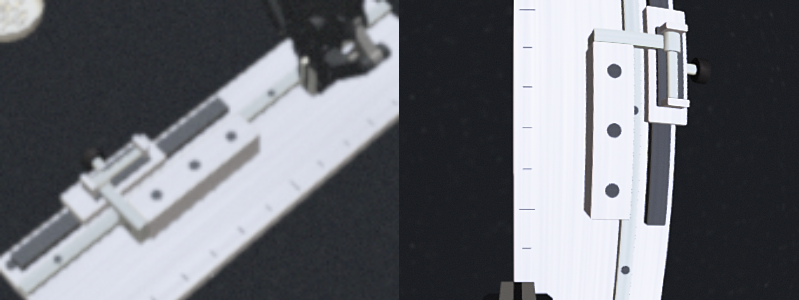

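The final view shows the block flush on the fence and against the flag (right panel, flag edge at row 40). The flag's sleeve is at the +y cheek, the carriage is unmoved and the gripper is clear.

```bash
python3 -c "
from station import ticket,ctrl
print(ticket.hand_in(),ctrl.current_time_s())"
```

```text
the job is handed in; nothing more can be done
the job is handed in; nothing more can be done
```

The job is handed in: the flag is fully down and at the end of its play, and the block is seated on fence and flag after about 1.5 s at 10.5 N at the tool, which I estimate as 8 N at the flag. The images show no carriage movement, and the arm was clear at about 58 s.

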